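Put the biscuit mould away in the drawer

ROBOT

A 7-joint arm with a two-finger parallel gripper is mounted at the origin on the work surface. World frame = base frame: x ahead of the robot, y to its left, z up, the work surface at z = 0. Lengths are in m, angles in rad, forces in N, time in s.
With the tool pointing down it reaches from about 0.425 to 0.95 m from the base axis. Payload 4.7 kg.
Tool frame: the origin (TCP) lies between the finger pads; the fingertips stand 11 mm ahead of it and the grasp point (between the pads) lies 8 mm behind it; z points along the fingers, x is the direction in which the jaws open and shut, and the axes are right-handed (so a half turn about z gives the same grasp; the last joint's range is limited). The gripper opens to 85 mm and grips with 20 to 120 N. Pads are 22 mm wide; open, the fingers measure 114 mm over their backs; the gripper's body (76 mm by 85 mm) begins 54 mm behind the grasp point. The pads swing forward as they close: fully open they stand 13 mm farther back than shut.
Start: joints at [-1.261, 0.469, -0.049, 1.532, 0.024, 1.141, -0.082], TCP at [0.224, 0.637, 0.242] pointing down, gripper open.
Joint ranges: [-2.59, 2.59], [-0.33, 1.99], [-1.39, 1.29], [0.1, 2.45], [-1.04, 4.18], [0.21, 1.99], [-2.66, 2.66]. Speed limits (rad/s): [2.57, 2.57, 3.14, 3.14, 3.14, 3.14, 3.14].

INTERFACE

Orientations are given as [roll, pitch, yaw] about the fixed x, y, z axes, in that order (R = Rz(yaw) Ry(pitch) Rx(roll)).
In Python, from workcell import manip gives the robot as it stands. The module is installed in compiled form; this text tells all that it offers.
- The arm moves only by the tool play_rows, never from a script. Its argument "rows" is a list of rows, each a list of 5 numbers: the shift along the tool's x, y, z in cm, then the turn about the tool's z in degrees, then the closure, from 0 (fully open) to 1 (shut). In form: [[tx, ty, tz, roll, grip], ...]. A call has 1 to 10 rows; each row is the pose to reach, as a shift and turn from the pose measured when the call began, along the tool's axes at that moment; what a row does not reach only later rows make up. A row lasts 1/10 s, in which the tool goes at most 50 mm and 8.59 degrees, less where a joint would pass 70% of its speed; a pose out of reach is approached as far as the arm can. A call with a gripper value outside its range is refused whole. The fingers move at their own pace and stop on an object; the grip force is fixed at half the most. Time passes only in rows, so rows that repeat a pose let the fingers close. It gives the time, the measured TCP pose, the force and the opening at its end, in the units of the state.
- manip.get_obs(): the state, without advancing time (a new reading comes with each control period).
- manip.read_camera(name): name is "side" or "top"; returns the picture (480x640x3 uint8, blue, green, red); there is no depth.
- manip.get_calibration(name): a dict with "fx", "fy", "cx", "cy" (pixels), "rvec" (rotation vector, rad) and "tvec" (3), from world to camera coordinates, as OpenCV has them. Camera axes: x right, y down, z forward; pixel columns grow to the right and rows downward; lengths in m; the calibration is good to about 2 mm. A picture is of the moment at which its call begins. get_calibration takes no time and is no camera call.
- manip.hand_in(): hands the job in, once; it reports no verdict.
Trained networks look in the newest picture that a camera, given by its name, has taken for a name from the list of things; names that differ only in an ending like _2 or _b are one class to them, and where a whole thing is asked for, a point or a joint stands for the part that bears it (a point fixed in the world has none). Each returns a list of dicts, best first, with "score" (0 to 1); they miss things now and then, are a little off and sometimes report something else, mostly with a low value. They report only what shows in the picture. A call takes as long as a camera call. They do not tell look-alikes from the thing itself.
- manip.masks_of(camera, thing): "mask" (480x640 bool, what is visible of it) and "bbox" ([centre column, centre row, width, height] in pixels, round what is visible of it).
- manip.landmark_of(camera, thing): "at" ([column, row] in pixels: a listed point, or the origin of a listed thing).
The state is a dict: "t": time; "joints": joint angles; "joint_velocities": joint speeds; "effort": joint torques, N m; "tcp_pos": TCP position; "ee_rot": TCP orientation; "contact_force": force on the tool from outside, world axes, zero at the start; "wrist_torque": the same for the moment, N m; "gripper_width": finger opening in m.
Only numpy, scipy, OpenCV 4.12 (cv2) and the standard library are available. Lean on these libraries where they do the work, as an engineer would, in place of code of your own. Each camera call takes 0.05 s, during which the arm holds its last target. There are 200 camera calls.

TASK

Put the wooden biscuit mould away: lay it flat, carved face up, in the empty bay of the open drawer, setting it down rather than dropping it, and slide the drawer fully shut. Then lock the drawer by turning the lever on the ledge a quarter turn clockwise, right up to its stop. Do not turn the lever before the drawer is shut, do not push against the propped glass flap above it, and leave the other baking things where they are.

Things in the scene. Friction and masses are not known exactly. Their poses are not given: they have to be found in the camera images.
- mould: Loose flat wooden biscuit mould, 103 mm long (local x -51.5 to +51.5), about 100 g. Its block (x -26 to +51) is 46 mm wide and 22 mm thick with a carved rosette on top; its grip (x -51 to -26) is 20 mm wide, 18 mm thick. Lies flat, carved face up (z up). Origin: middle of the underside.
- mould_grip (a point): Point inside the mould's block at its centre of mass, 6.5 mm along +x from the mould's origin and 11 mm above its underside, axes as the mould; pads close on it along local y (46 mm wide).
- cabinet: White counter-top cabinet fixed on the counter, 220 mm deep (x) and 250 mm wide (y), front to local -x. Origin: middle of its footprint on the counter. Below is the drawer; over it a wooden ledge with its top at z = 90 mm, open from x = -110 to -20; behind that a niche up to z = 225 mm.
- flap: Glazed white-framed flap, fixed open by a thin lever stay on its +y side. Origin: middle of its hinge line on the niche's top front edge, 225 mm above the counter; axes as the cabinet's. 125 mm long, 250 wide, 12 thick; it slopes up at 45 degrees towards the robot: its free edge is 88 mm before and 88 mm above the hinge, so it overhangs the ledge and lever.
- drawer (a joint): Slide of the drawer, m: 0 shut, 0.14 fully open (towards the cabinet's local -x). About 2 N moves it and it stays where it is left.
- drawer_front (a point): Middle of the drawer's front panel's outer face, axes as the cabinet's; moves with the drawer. The panel is 250 mm wide, 62 mm high (31 mm above and below this point; bottom 12 mm above the counter). A round knob 24 mm across stands 22 mm out of it at its middle. Shut, this face is 124 mm before the cabinet's origin.
- bay (a point): Middle of the floor of the drawer's empty bay, 18 mm above the counter, axes as the cabinet's; moves with the drawer. Bay 140 mm long (x) by 115 wide (y) inside; walls rise 44 mm above its floor, the divider on its +y side 34, the front panel 56. The narrower bay beyond the divider is full of biscuit cutters. With the drawer open, all but the bay's last 12 mm or less is clear of the ledge.
- catch (a joint): Quarter-turn lever on the ledge, rad: 0 unlocked (points to the robot, along the drawer's travel), 1.571 locked (points to the cabinet's +y, parallel to the front). Grows clockwise seen from above, stops at both ends, stays where left, about 1.2 N at its tip.
- catch_pivot (a point): Point on the lever's upright pivot axis at the lever bar's mid-height (107 mm above the counter; the bar is 18 mm high, from 98 to 116 mm, 14 mm wide), axes as the cabinet's.
- catch_tip (a point): Middle of the lever's free end face, 62 mm from the pivot axis, at the bar's mid-height; local -x points out along the lever.
- rolling_pin: Bystander: wooden rolling pin, barrel 190 mm by 42 mm across, 370 mm long with its handles (local x). Loose. Origin under its middle.
- loaf_tins: Bystander: two aluminium loaf tins nested, 230 x 110 x 77 mm. Loose. Origin: middle of the underside.
- butter_dish: Bystander: white ceramic butter dish with lid and knob, 170 x 110 x 91 mm. Loose. Origin: middle of the underside.
- sieve: Bystander: white plastic sieve, 150 mm across, 50 mm high, with a flat handle 108 mm long to local -x. Loose. Origin: middle of the underside.
Not all that is in view belongs to the job. There is more than one size of the mould; the job needs the smallest.

How it is judged:
By the outcome, as a careful person would: the job done as asked, in the order asked, and still so for the second after the job is handed in, with the robot touching nothing.
It also fails if it takes over 67 s, if anything falls off the work surface, if the arm or the gripper's body presses on something with over 40 N, if the wrist force passes 120 N, or if a joint passes its speed limit or range.

## Working session

There is one attempt and no reset: what is moved stays moved. The work goes in short steps, Python scripts to look and compute and a tool call to move; the robot and the scene stay as the last step left them, time stands still between calls to the robot, and variables do not carry over. Pictures are saved under pics/ and viewed, about 8 in all and at most 12, crops included, and the job is handed in when it is done.

Besides the shell and the picture viewer there is one more tool, called as name(argument=value, ...) on one line, values as JSON. play_rows: Moves the arm, as the interface text tells. Its arguments: {"type":"object","properties":{"rows":{"type":"array"}},"required":["rows"]}

```bash
mkdir -p pics
cat > h.py <<'E'
import numpy as np, cv2
from scipy.spatial.transform import Rotation as Ro
from workcell import manip
def cal(n):
    c=manip.get_calibration(n); K=np.array([[c['fx'],0,c['cx']],[0,c['fy'],c['cy']],[0,0,1.]])
    return K,np.array(c['rvec'],float).ravel(),np.array(c['tvec'],float).ravel()
def ray(n,px):
    K,r,t=cal(n); R=cv2.Rodrigues(r)[0]; d=R.T@np.linalg.solve(K,[px[0],px[1],1.]); return -R.T@t,d
def onz(n,px,z):
    o,d=ray(n,px); return o+d*(z-o[2])/d[2]
def tri(a,b):
    (o1,d1),(o2,d2)=ray('side',a),ray('top',b); d1/=np.linalg.norm(d1); d2/=np.linalg.norm(d2)
    s=np.linalg.lstsq(np.c_[d1,-d2],o2-o1,rcond=None)[0]; p,q=o1+s[0]*d1,o2+s[1]*d2
    return (p+q)/2,np.linalg.norm(p-q)
def proj(n,P):
    K,r,t=cal(n); return cv2.projectPoints(np.atleast_2d(np.array(P,float)),r,t,K,None)[0].reshape(-1,2)
E
python3 - <<'E'
from h import *
for n in('side','top'):
    cv2.imwrite(f'pics/{n}0.png',manip.read_camera(n)); K,r,t=cal(n); print(n,K[0,0],ray(n,(320,240)))
    for th in('mould','mould_grip','cabinet','drawer_front','bay','catch_pivot','catch_tip','flap'):
        print(n,th,[(np.round(d['at']),round(d['score'],2)) for d in manip.landmark_of(n,th)])
print(manip.get_obs())
E
```

```text
side 485.3584929265506 (array([ 0.25177989, -0.91228767,  1.31062182]), array([ 0.18062117,  0.61498659, -0.76761245]))
side mould [(array([242., 231.]), 0.91), (array([263., 273.]), 0.71), (array([299., 219.]), 0.61)]
side mould_grip [(array([266., 268.]), 0.97), (array([296., 218.]), 0.7), (array([246., 230.]), 0.7)]
side cabinet [(array([379., 274.]), 0.88)]
side drawer_front [(array([303., 288.]), 0.65)]
side bay [(array([336., 293.]), 0.58)]
side catch_pivot [(array([368., 255.]), 0.6)]
side catch_tip [(array([352., 259.]), 0.49)]
side flap [(array([379., 235.]), 0.7)]
top 459.6332626075683 (array([2.51236944e-01, 4.70865591e-04, 1.40165720e+00]), array([ 0.20230085,  0.01620502, -0.97943747]))
top mould [(array([239., 314.]), 0.95), (array([305., 302.]), 0.72), (array([248., 247.]), 0.64)]
top mould_grip [(array([242., 315.]), 0.93), (array([244., 245.]), 0.88), (array([306., 299.]), 0.55)]
top cabinet [(array([348., 184.]), 0.62)]
top drawer_front [(array([349., 265.]), 0.84)]
top bay [(array([363., 245.]), 0.86)]
top catch_pivot [(array([350., 190.]), 0.93)]
top catch_tip [(array([342., 212.]), 0.69)]
top flap [(array([348., 168.]), 0.87), (array([468., 313.]), 0.17)]
{'t': 0.9, 'joints': array([-1.26089606,  0.46856106, -0.04862224,  1.53249404,  0.02410744,
        1.14099929, -0.08229392]), 'joint_velocities': array([-0.00118048, -0.00129638, -0.00014506,  0.00191319, -0.00038331,
       -0.00080554, -0.00125015]), 'effort': array([ 5.56153955e-04, -5.10149288e+01, -4.62912431e-02, -2.38014597e+01,
        1.09195191e-02,  1.00275567e-03,  8.75703478e-06]), 'tcp_pos': array([0.2242928 , 0.63666592, 0.24236372]), 'ee_rot': array([-3.14154720e+00, -1.21670072e-04,  1.23203491e+00]), 'contact_force': array([ 0.67868554, -0.01428782,  0.36983283]), 'wrist_torque': array([-0.00626942, -0.02501896,  0.02552031]), 'gripper_width': 0.08557857982645775}
```

Run:
```python
from h import *
T={k:None for k in()}
S=cv2.imread('pics/side0.png'); P=cv2.imread('pics/top0.png')
cv2.imwrite('pics/crop.png',np.vstack([cv2.resize(P[140:340,200:500],(780,520),interpolation=cv2.INTER_CUBIC)]))
ms=manip.masks_of('top','mould')
for d in ms:
    m=d['mask'].astype(np.uint8); c=max(cv2.findContours(m,0,1)[0],key=cv2.contourArea)
    W=np.array([onz('top',p,.022)[:2] for p in c.reshape(-1,2)],np.float32)
    print(round(d['score'],2),np.round(d['bbox']),cv2.minAreaRect(W),W.mean(0))
for a,b in dict(drawer_front=((303,288),(349,265)),bay=((336,293),(363,245)),piv=((368,255),(350,190)),tip=((352,259),(342,212)),flap=((379,235),(348,168)),cab=((379,274),(348,184))).items(): print(a,tri(*b))
```

```text
0.91 [244. 248.  23.  35.] ((0.5052241683006287, 0.24971383810043335), (0.10558988898992538, 0.04703408479690552), 24.430458068847656) [0.50823605 0.25134012]
0.83 [242. 311.  45.  28.] ((0.3096395432949066, 0.25665760040283203), (0.06248736381530762, 0.13782353699207306), 23.803409576416016) [0.31081828 0.25309744]
0.81 [304. 300.  30.  45.] ((0.3463563024997711, 0.0603906586766243), (0.13379058241844177, 0.06087016314268112), 28.560508728027344) [0.34966683 0.06277557]
drawer_front (array([ 0.45321853, -0.06609163,  0.03469267]), np.float64(0.012435836474567129))
bay (array([ 0.53345794, -0.10863595,  0.02791887]), np.float64(0.020335332162204723))
piv (array([ 0.66117313, -0.0608524 ,  0.12779516]), np.float64(0.006875831493201275))
tip (array([ 0.61090565, -0.04025875,  0.09455349]), np.float64(0.007278101961525583))
flap (array([ 0.69612254, -0.05058335,  0.20350633]), np.float64(0.014005464071348953))
cab (array([ 0.71510143, -0.05981446,  0.00925322]), np.float64(0.015102904076178926))
```

View pics/top0.png

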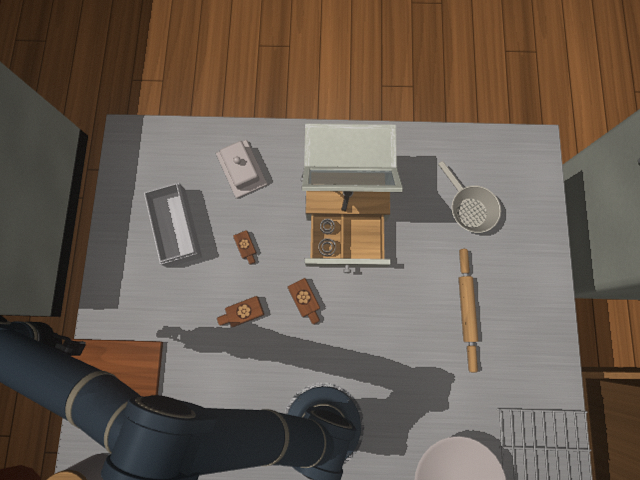

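View pics/side0.png

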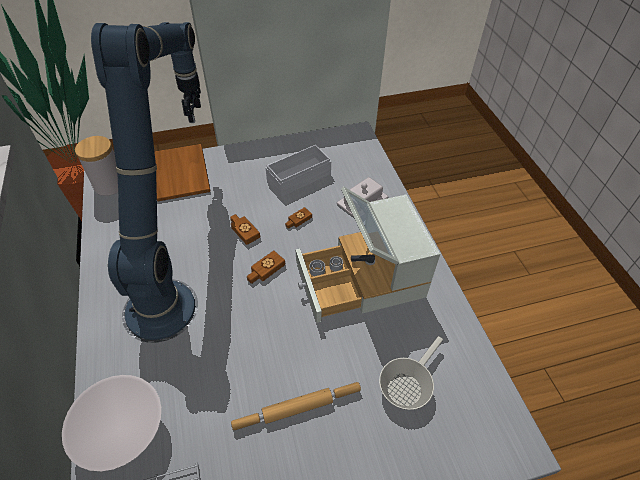

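View pics/crop.png

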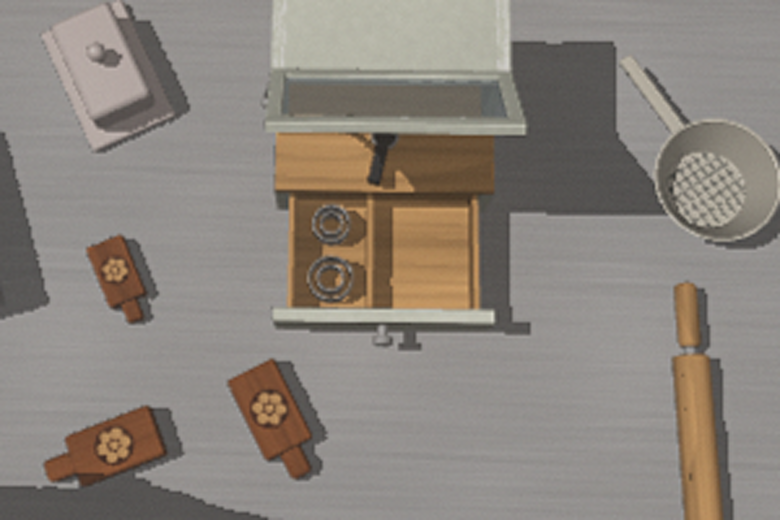

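Three moulds show in the top picture, at (244,248), (242,311) and (304,300). They measure about 105×47, 138×62 and 134×61 mm. The one at (244,248) matches the stated 103×46 mm, and the enlarged crop shows it is clearly the smallest, so that is the target. Next I measure the cabinet more exactly and check wrist clearance under the flap.

Run:
```python
from h import *
f=lambda x,y:(200+x/2.6,140+y/2.6)
for n,p,z in [('piv',(350,190),.107),('tip',(342,212),.107),('front',(349,265),.043),('bay',(363,245),.018)]: print(n,onz('top',p,z))
for n,p,z in [('pivS',(368,255),.107),('tipS',(352,259),.107),('frontS',(303,288),.043),('bayS',(336,293),.018)]: print(n,onz('side',p,z))
for n,p,z in [('panelL',(273,324),.074),('panelR',(495,324),.074),('ledgeL',(274,192),.09),('ledgeR',(494,193),.09),('flapL',(265,131),.313),('flapR',(526,133),.313),('knob',(382,342),.043),('tipc',(374,183),.116)]: print(n,onz('top',f(*p),z))
S=cv2.imread('pics/side0.png')
a=cv2.resize(S[10:150,130:230],(400,560),interpolation=cv2.INTER_CUBIC); b=cv2.resize(S[220:340,290:450],(400,300),interpolation=cv2.INTER_CUBIC)
c=np.zeros((560,800,3),np.uint8); c[:,:400]=a; c[:300,400:]=b
T=cv2.imread('pics/top0.png'); c[300:,400:]=cv2.resize(T[170:235,300:400],(400,260),interpolation=cv2.INTER_CUBIC)
cv2.imwrite('pics/c2.png',c)
# arm axis heights in side view
for h in np.arange(0,.4,.05): print(round(h,2),proj('side',[.224,.637,.242+h]))
```

```text
piv [ 0.67153773 -0.0619853   0.107     ]
tip [ 0.60374731 -0.03972001  0.107     ]
front [ 0.45824249 -0.06573752  0.043     ]
bay [ 0.52506496 -0.10884073  0.018     ]
pivS [ 0.66467357 -0.04658292  0.107     ]
tipS [ 0.61098562 -0.04862421  0.107     ]
frontS [ 0.44565774 -0.07221281  0.043     ]
bayS [ 0.54613234 -0.10157851  0.018     ]
panelL [0.45104404 0.06392485 0.074     ]
panelR [ 0.45803684 -0.18462468  0.074     ]
ledgeL [0.5997522  0.06768316 0.09      ]
ledgeR [ 0.60547015 -0.18186512  0.09      ]
flapL [0.60040265 0.06707927 0.313     ]
flapR [ 0.60521239 -0.18153752  0.313     ]
knob [ 0.43848199 -0.05988597  0.043     ]
tipc [ 0.60628999 -0.04469302  0.116     ]
0.0 [[194.93931491 114.01932669]]
0.05 [[192.30645657 102.19988329]]
0.1 [[189.55320195  89.83995614]]
0.15 [[186.67109952  76.90160462]]
0.2 [[183.65088776  63.3432519 ]]
0.25 [[180.48239576  49.11923862]]
0.3 [[177.15442876  34.17930923]]
0.35 [[173.65463603  18.4680187 ]]
```

View pics/c2.png

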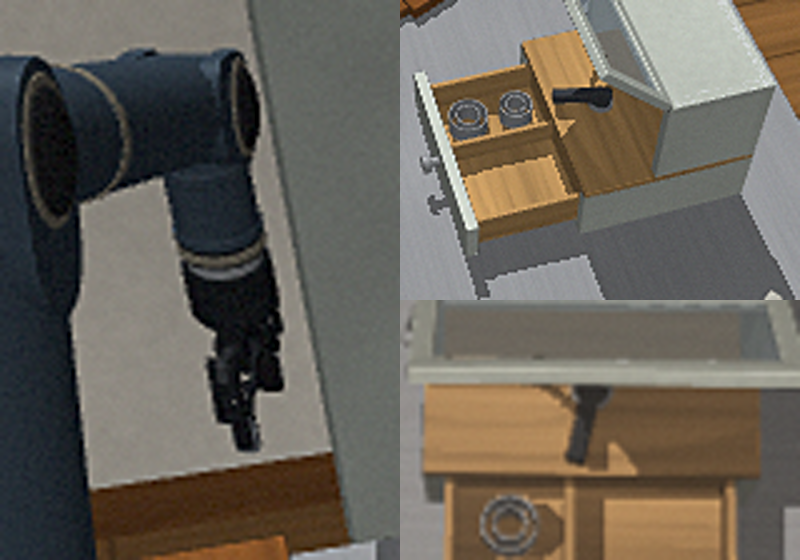

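```bash
cat > fit.py <<'E'
from h import *
from scipy.optimize import minimize
def render(n,p,z0=0):
    c,s=np.cos(p[2]),np.sin(p[2]); im=np.zeros((480*4,640*4),np.uint8)
    for x0,x1,w,h in((-.026,.0515,.023,.022),(-.0515,-.026,.01,.018)):
        V=[(p[0]+c*x-s*y,p[1]+s*x+c*y,z0+z) for x in(x0,x1) for y in(-w,w) for z in(0,h)]
        cv2.fillConvexPoly(im,cv2.convexHull(((proj(n,V)+.5)*4).astype(np.int32)),1)
    return im
def fit(ms,p0,z0=0):
    M={n:cv2.resize(m.astype(np.uint8),None,fx=4,fy=4,interpolation=0) for n,m in ms.items()}
    f=lambda p:sum(1-(r:=render(n,p,z0),(r&m).sum()/(r|m).sum())[1] for n,m in M.items())
    best=min((minimize(f,p0+np.array(d),method='Nelder-Mead',options=dict(initial_simplex=np.array(p0)+d+np.array([[0,0,0],[.006,0,0],[0,.006,0],[0,0,.1]]))) for d in((0,0,0),(-.003,.003,.05))),key=lambda r:r.fun)
    return best.x,best.fun
def pick(n,th,px):
    return min(manip.masks_of(n,th),key=lambda d:np.hypot(d['bbox'][0]-px[0],d['bbox'][1]-px[1]))['mask']
E
python3 - <<'E'
from fit import *
a,b=pick('top','mould',(244,248)),pick('side','mould',(299,217))
for ms in({'top':a},{'side':b},{'top':a,'side':b}):
    p,f=fit(ms,np.array([.507,.25,.42])); print(p,f, 'grip',p[:2]+.0065*np.array([np.cos(p[2]),np.sin(p[2])]))
o=manip.get_obs(); print(o['tcp_pos'],o['ee_rot'],o['t'])
E
```

```text
[0.50649662 0.25085465 0.43432373] 0.08135461268976252 grip [0.51239312 0.25358983]
[0.50442323 0.24806381 0.51000426] 0.2030465949820789 grip [0.51009606 0.25123698]
[0.50557118 0.25036743 0.43675705] 0.29821914289168283 grip [0.51146101 0.25311695]
[0.22428778 0.63667659 0.24233247] [-3.14153719e+00 -1.06991836e-04  1.23202482e+00] 1.05
```

play_rows(rows=[[-5,7.5,0,-8,0],[-10,15,2,-16,0],[-15,22.5,4,-24,0],[-20,30,6,-32,0],[-26.6,39.85,8,-44.3,0],[-26.6,39.85,10,-44.3,0],[-26.6,39.85,14,-44.3,0],[-26.6,39.85,15,-44.3,0],[-26.6,39.85,15,-44.3,0],[-26.6,39.85,15,-44.3,0]])

```text
t: 2.05
tcp_pos: [0.5072, 0.2596, 0.0971]
ee_rot: [3.14, -0.0, 2.005]
contact_force: [0.3, 1.1, -0.9]
gripper_width: 0.0855
```

play_rows(rows=[[-0.8,0.1,0,0,0],[-0.8,0.1,2,0,0],[-0.8,0.1,4,0,0],[-0.8,0.1,6,0,0],[-0.8,0.1,7,0,0],[-0.8,0.1,7.6,0,0],[-0.8,0.1,8.0,0,0],[-0.8,0.1,8.1,0,0],[-0.8,0.1,8.1,0,0]])

```text
t: 2.95
tcp_pos: [0.5119, 0.2531, 0.0167]
ee_rot: [3.139, -0.0, 2.005]
contact_force: [0.2, 0.6, 0.2]
gripper_width: 0.0852
```

```bash
python3 -c "
from workcell import manip
o=manip.get_obs();print(o['tcp_pos'],o['ee_rot'],o['joints'],o['contact_force'])"
```

```text
[0.51189384 0.25314064 0.01674611] [ 3.13927829e+00 -2.67011643e-04  2.00537888e+00] [-0.48110122  0.59000272 -0.06845494  1.95604198  0.06786295  0.59536981
  1.41124299] [0.1713905  0.63259587 0.16992993]
```

play_rows(rows=[[0,0,0.3,0,0],[0,0,0.3,0,0.3],[0,0,0.3,0,0.6],[0,0,0.3,0,1],[0,0,0.3,0,1],[0,0,0.3,0,1],[0,0,0.3,0,1],[0,0,0.3,0,1]])

```text
t: 3.75
tcp_pos: [0.5123, 0.2533, 0.0142]
ee_rot: [3.138, -0.0, 2.005]
contact_force: [-0.7, -0.4, 5.3]
gripper_width: 0.0448
```

play_rows(rows=[[0,0,-1,0,1],[0,0,-3,0,1],[0,0,-6,0,1],[0,0,-10,0,1],[0,0,-13,0,1],[0,0,-14,0,1],[0,0,-14,0,1]])

```text
t: 4.45
tcp_pos: [0.5123, 0.2533, 0.1554]
ee_rot: [3.136, -0.0, 2.005]
contact_force: [0.6, 0.0, -2.1]
gripper_width: 0.0443
```

Run:
```python
from h import *
T=manip.read_camera('top'); cv2.imwrite('pics/top1.png',T)
x0,y0,w,h=300,180,100,100
c=cv2.resize(T[200:275,300:400],(800,600),interpolation=cv2.INTER_CUBIC); cv2.imwrite('pics/bay.png',c)
print(manip.get_obs()['tcp_pos'],manip.get_obs()['gripper_width'])
for n in('top','side'):
    if n=='side': manip.read_camera('side')
    for th,z in(('bay',.018),('drawer_front',.043),('catch_tip',.107),('catch_pivot',.107)): print(n,th,[(onz(n,d['at'],z),round(d['score'],2)) for d in manip.landmark_of(n,th)[:1]])
```

```text
[0.51139406 0.2527429  0.15372015] 0.04463031986070523
top bay [(array([ 0.54065991, -0.10685399,  0.018     ]), 0.77)]
top drawer_front [(array([ 0.45394594, -0.06253113,  0.043     ]), 0.8)]
top catch_tip [(array([ 0.60514424, -0.03560985,  0.107     ]), 0.69)]
top catch_pivot [(array([ 0.66902133, -0.0602567 ,  0.107     ]), 0.74)]
side bay [(array([ 0.54431294, -0.10541257,  0.018     ]), 0.71)]
side drawer_front [(array([ 0.45770961, -0.06956989,  0.043     ]), 0.6)]
side catch_tip [(array([ 0.60986677, -0.03267706,  0.107     ]), 0.69)]
side catch_pivot [(array([ 0.67594143, -0.04587333,  0.107     ]), 0.97)]
```

View pics/bay.png

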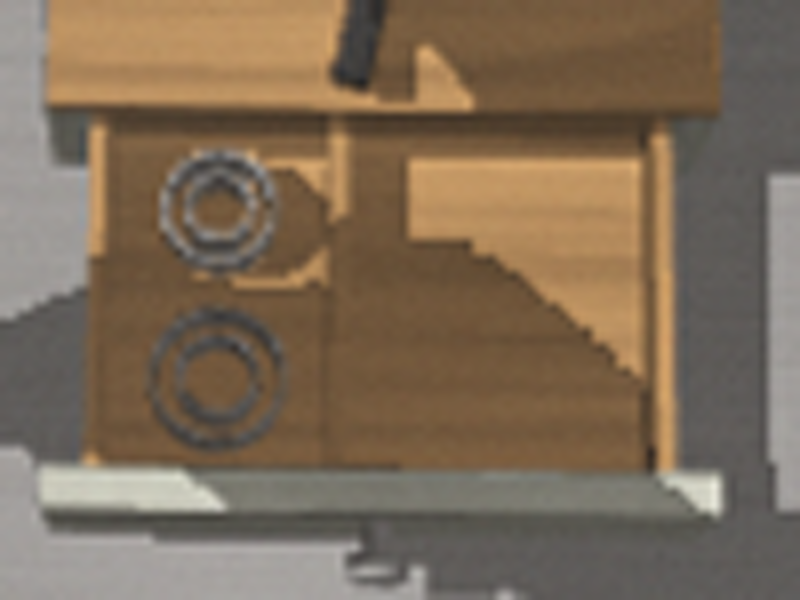

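Run:
```python
from h import *
f=lambda x,y:(300+x/8,200+y/8)
for n,p,z in[('div',(348,210),.052),('wallR',(652,300),.062),('floorR',(643,200),.018),('panIn',(500,467),.074),('panOutL',(42,510),.074),('panOutR',(722,513),.074),('ledgeL',(48,106),.09),('ledgeR',(718,108),.09)]: print(n,onz('top',f(*p),z))
```

```text
div [ 0.57432965 -0.04681786  0.052     ]
wallR [ 0.54064225 -0.16019823  0.062     ]
floorR [ 0.58960936 -0.16198603  0.018     ]
panIn [ 0.47414421 -0.1033255   0.074     ]
panOutL [0.45360745 0.06329143 0.074     ]
panOutR [ 0.45946702 -0.18423887  0.074     ]
ledgeL [0.6016223  0.06593396 0.09      ]
ledgeR [ 0.6076806  -0.18113688  0.09      ]
```

play_rows(rows=[[-4,-1.4,0,4,1],[-8.5,-3,0,8,1],[-13,-4.6,0,12,1],[-17.5,-6.2,0,16,1],[-22,-7.8,0,20,1],[-26.5,-9.4,0,23.5,1],[-31,-11,0,23.5,1],[-33.8,-12,0,23.5,1],[-33.8,-12,0,23.5,1],[-33.8,-12,0,23.5,1]])

```text
t: 5.95
tcp_pos: [0.5451, -0.1045, 0.153]
ee_rot: [3.14, -0.001, 1.594]
contact_force: [-0.1, 1.6, -1.3]
gripper_width: 0.0446
```

```bash
python3 -c "
from workcell import manip
manip.read_camera('top');manip.read_camera('top')
o=manip.get_obs();print(o['tcp_pos'],o['ee_rot'],o['joints'],o['contact_force'],o['gripper_width'])"
```

```text
[ 0.54521434 -0.10243448  0.15305247] [ 3.14000692e+00 -2.04747486e-03  1.59746594e+00] [ 0.02115939  0.36988986  0.11305051  1.9214674  -0.05723014  0.85194524
  1.76174479] [ 1.12501801 -0.0857212  -2.0392263 ] 0.04454278375530821
```

play_rows(rows=[[-0.1,0,3,0,1],[-0.1,0,6,0,1],[-0.1,0,8.5,0,1],[-0.1,0,10,0,1],[-0.1,0,11,0,1],[-0.1,0,11.6,0,1],[-0.1,0,11.7,0,1],[-0.1,0,11.7,0,1]])

```text
t: 6.85
tcp_pos: [0.5459, -0.103, 0.0366]
ee_rot: [3.139, -0.002, 1.598]
contact_force: [-0.5, -0.3, -1.7]
gripper_width: 0.0445
```

play_rows(rows=[[0,0,0.1,0,1],[0,0,0.2,0,1],[0,0,0.3,0,1],[0,0,0.4,0,1],[0,0,0.45,0,1],[0,0,0.45,0,1]])

```text
t: 7.45
tcp_pos: [0.5459, -0.1029, 0.0322]
ee_rot: [3.139, -0.002, 1.598]
contact_force: [-0.6, 1.3, 0.9]
gripper_width: 0.0448
```

play_rows(rows=[[0,0,0.1,0,1],[0,0,0.15,0,1],[0,0,0.15,0,1]])

```text
t: 7.75
tcp_pos: [0.5471, -0.1029, 0.0322]
ee_rot: [3.137, -0.002, 1.598]
contact_force: [-1.8, 0.9, 9.3]
gripper_width: 0.0448
```

play_rows(rows=[[0,0,0,0,0.4],[0,0,0,0,0.3],[0,0,0,0,0.25],[0,0,0,0,0.25],[0,0,-1,0,0.25],[0,0,-3,0,0.25],[0,0,-7,0,0.25],[0,0,-12,0,0.25],[0,0,-12,0,0.25]])

```text
t: 8.65
tcp_pos: [0.551, -0.1041, 0.1594]
ee_rot: [3.123, -0.0, 1.597]
contact_force: [0.3, -0.5, 0.0]
gripper_width: 0.0641
```

Run:
```python
from h import *
T=manip.read_camera('top'); S=manip.read_camera('side')
c=np.zeros((600,800,3),np.uint8)
c[:300,:400]=cv2.resize(T[200:275,300:400],(400,300),interpolation=cv2.INTER_CUBIC)
c[:,400:]=cv2.resize(S[100:340,280:440],(400,600),interpolation=cv2.INTER_CUBIC)
cv2.imwrite('pics/placed.png',c); o=manip.get_obs(); print(o['t'],o['tcp_pos'],o['joints'],o['gripper_width'])
for n in('top','side'): print(n,[(onz(n,d['at'],.018),round(d['score'],2)) for d in manip.landmark_of(n,'mould')])
```

```text
8.75 [ 0.54731549 -0.10331425  0.15412433] [ 0.02045826  0.36880714  0.11574902  1.92031245 -0.05950107  0.8472764
  1.76544076] 0.06406179365665418
top [(array([0.34907436, 0.06545259, 0.018     ]), 0.86), (array([0.29694107, 0.25649873, 0.018     ]), 0.56)]
side [(array([0.30157746, 0.23137333, 0.018     ]), 0.91), (array([ 0.54807909, -0.11269495,  0.018     ]), 0.74), (array([0.34499859, 0.03685779, 0.018     ]), 0.6)]
```

View pics/placed.png

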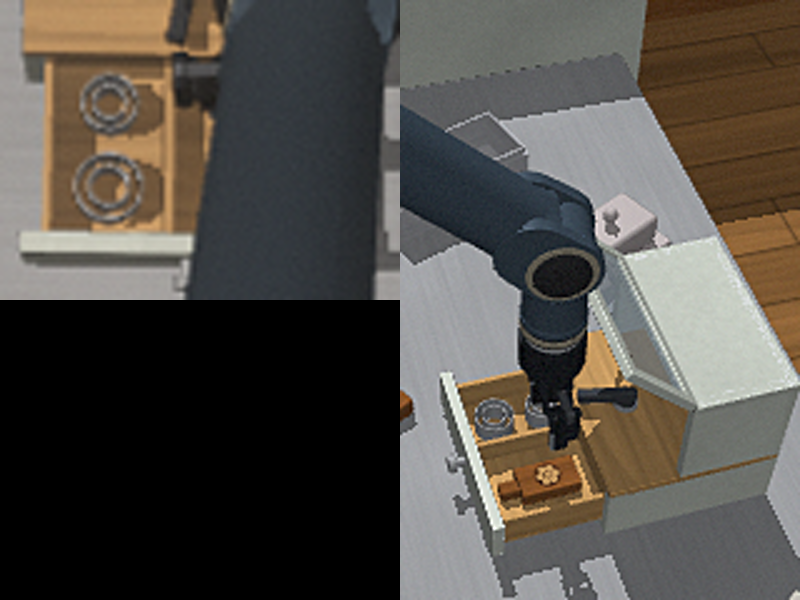

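play_rows(rows=[[-0.3,-4,0,0,1],[-0.5,-8,0,0,1],[-0.7,-11.5,0,0,1],[-0.7,-11.5,0,0,1],[-0.7,-11.5,4,0,1],[-0.7,-11.5,8,0,1],[-0.7,-11.5,10.8,0,1],[-0.7,-11.5,10.8,0,1],[-0.7,-11.5,10.8,0,1]])

```text
t: 9.75
tcp_pos: [0.4312, -0.1128, 0.0427]
ee_rot: [3.14, -0.003, 1.598]
contact_force: [0.5, -0.1, 0.5]
gripper_width: 0.0001
```

play_rows(rows=[[0,0.6,0,0,1],[0,1.4,0,0,1],[0,2.4,0,0,1],[0,3.4,0,0,1],[0,4.4,0,0,1],[0,5.4,0,0,1],[0,6.4,0,0,1],[0,7.4,0,0,1],[0,8.4,0,0,1],[0,9.2,0,0,1]])

```text
t: 10.75
tcp_pos: [0.5245, -0.1105, 0.043]
ee_rot: [3.139, -0.002, 1.598]
contact_force: [-3.6, -0.8, 5.6]
gripper_width: -0.0
```

play_rows(rows=[[0,-3,0,0,1],[0,-6,0,-8.5,1],[0,-7,0,-17,1],[0,-7,0,-25.5,1],[0,-7,0,-34,1],[0,-7,0,-42.5,1],[0,-7,0,-51,0.5],[0,-7,0,-59.5,0.3],[0,-7,0,-68,0],[0,-7,0,-76.5,0]])

```text
t: 11.75
tcp_pos: [0.4558, -0.1113, 0.0431]
ee_rot: [3.139, 0.004, 2.941]
contact_force: [-0.5, 0.3, -1.2]
gripper_width: 0.058
```

play_rows(rows=[[0,0,0,-8.5,0],[0,0,0,-13,0],[0,0,0,-13,0],[0,0,0,-13,0]])

```text
t: 12.15
tcp_pos: [0.456, -0.1111, 0.0427]
ee_rot: [3.138, 0.004, -3.118]
contact_force: [-0.2, -0.9, -0.1]
gripper_width: 0.0852
```

Run:
```python
from h import *
manip.read_camera('top'); manip.read_camera('side'); o=manip.get_obs(); print(o['t'],o['tcp_pos'],o['ee_rot'],o['joints'],o['gripper_width'])
for n in('top','side'):
    for th,z in(('drawer_front',.043),('catch_tip',.107),('catch_pivot',.107)): print(n,th,[(onz(n,d['at'],z),round(d['score'],2)) for d in manip.landmark_of(n,th)[:1]])
```

```text
12.25 [ 0.45595266 -0.11116086  0.04295574] [ 3.13984059  0.00416484 -3.11650998] [ 0.83301647  0.59295368 -0.86426495  2.14645237  0.70698165  0.70946799
  2.65547977] 0.08527137339295394
top drawer_front [(array([ 0.5427639, -0.0580368,  0.043    ]), 0.86)]
top catch_tip [(array([ 0.66893265, -0.05701711,  0.107     ]), 0.71)]
top catch_pivot [(array([ 0.66821116, -0.0531989 ,  0.107     ]), 0.67)]
side drawer_front [(array([ 0.53087408, -0.07424366,  0.043     ]), 0.71)]
side catch_tip [(array([ 0.60911393, -0.04525328,  0.107     ]), 0.73)]
side catch_pivot [(array([ 0.67374676, -0.05399016,  0.107     ]), 0.86)]
```

play_rows(rows=[[0,0,0,8.5,0],[0,0,0,17,0],[0,0,0,25.5,0],[0,0,0,34,0],[0,0,0,42.5,0],[0,0,0,51,0],[0,0,0,59.5,0],[0,0,0,68,0],[0,0,0,76.5,0],[0,0,0,85,0]])

```text
t: 13.55
tcp_pos: [0.456, -0.1108, 0.0435]
ee_rot: [3.137, -0.001, 1.679]
contact_force: [0.0, 0.2, 0.2]
gripper_width: 0.0853
```

play_rows(rows=[[0,0,0,8.5,0],[0,0,0,17,0],[0,0,0,25.5,0],[0,0,0,34,0],[0,0,0,42.5,0],[0,0,0,51,0],[0,0,0,59.5,0],[0,0,0,68,0],[0,0,0,76.5,0],[0,0,0,85,0]])

```text
t: 14.55
tcp_pos: [0.4562, -0.1105, 0.0437]
ee_rot: [-3.142, -0.006, 0.19]
contact_force: [0.1, 0.8, -0.0]
gripper_width: 0.0856
```

play_rows(rows=[[0,0,0,8.5,0],[0,0,0,8.5,0]])

```text
t: 14.75
tcp_pos: [0.4564, -0.1101, 0.0439]
ee_rot: [-3.141, -0.006, 0.042]
contact_force: [-0.1, 0.5, 0.4]
gripper_width: 0.0854
```

Run:
```python
from h import *
o=manip.get_obs(); print(o['t'],o['tcp_pos'],o['ee_rot'],o['joints'],o['gripper_width'])
```

```text
14.75 [ 0.45644831 -0.11013496  0.04391209] [-3.14123245 -0.00609187  0.04224779] [ 0.20641982  0.43000723 -0.07144499  2.18042657  0.05629261  0.5268888
  0.13520972] 0.08544887669052725
```

play_rows(rows=[[1.5,0,0,0,0],[2.5,0,0,0,0],[3.3,0,0,0,0],[4.1,0,0,0,0],[4.9,0,0,0,0],[5.7,0,0,0,0],[6.3,0,0,0,0],[6.9,0,0,0,0],[7.3,0,0,0,0],[7.3,0,0,0,0]])

```text
t: 15.75
tcp_pos: [0.5306, -0.1068, 0.0445]
ee_rot: [-3.141, -0.008, 0.043]
contact_force: [0.5, 1.1, 1.2]
gripper_width: 0.0855
```

play_rows(rows=[[0.2,0,0,0,0],[0.4,0,0,0,0],[0.6,0,0,0,0],[0.8,0,0,0,0]])

```text
t: 16.15
tcp_pos: [0.5336, -0.1065, 0.044]
ee_rot: [-3.14, 0.003, 0.042]
contact_force: [-16.1, -0.4, 10.8]
gripper_width: 0.0857
```

play_rows(rows=[[0.7,0,0,0,0],[0,0,0,0,0],[-4,0,0,0,0],[-8,0,0,0,0],[-8,0,-4,0,0.3],[-8,0,-9,0,0.6],[-8,0,-14,0,1],[-8,0,-18,0,1],[-8,0,-18,0,1]])

```text
t: 17.05
tcp_pos: [0.4588, -0.1103, 0.2306]
ee_rot: [3.14, -0.012, 0.043]
contact_force: [-0.1, 0.7, -0.8]
gripper_width: 0.0123
```

Run:
```python
from h import *
T=manip.read_camera('top'); S=manip.read_camera('side')
c=np.zeros((600,800,3),np.uint8)
c[:,:400]=cv2.resize(T[150:300,300:400],(400,600),interpolation=cv2.INTER_CUBIC)
c[:,400:]=cv2.resize(S[100:340,280:440],(400,600),interpolation=cv2.INTER_CUBIC)
cv2.imwrite('pics/shut.png',c); o=manip.get_obs(); print(o['t'],o['tcp_pos'],o['joints'],o['contact_force'])
for n in('top','side'):
    for th,z in(('drawer_front',.043),('catch_tip',.107),('catch_pivot',.107)): print(n,th,[(onz(n,d['at'],z),round(d['score'],2)) for d in manip.landmark_of(n,th)[:1]])
```

```text
17.15 [ 0.45517942 -0.10988386  0.225344  ] [ 0.22659406  0.15227005 -0.08821984  2.0226844   0.01520185  0.96633026
  0.17356951] [-0.17628049  0.40007548 -1.12301664]
top drawer_front [(array([ 0.58450619, -0.06006112,  0.043     ]), 0.92)]
top catch_tip [(array([ 0.6057036 , -0.04493159,  0.107     ]), 0.66)]
top catch_pivot [(array([ 0.66709102, -0.05734186,  0.107     ]), 0.58)]
side drawer_front [(array([ 0.58709914, -0.06034261,  0.043     ]), 0.64)]
side catch_tip [(array([ 0.61158546, -0.05082976,  0.107     ]), 0.64)]
side catch_pivot [(array([ 0.66854689, -0.05836282,  0.107     ]), 0.65)]
```

View pics/shut.png

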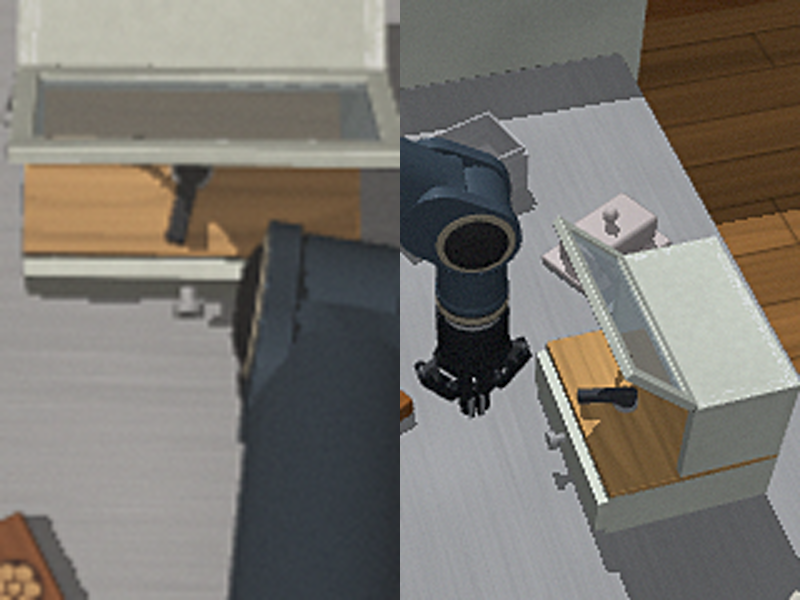

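play_rows(rows=[[0,0,-5,0,1],[0,0,-10,0,1],[0,0,-15,0,1],[0,0,-20,0,1],[0,0,-25,0,1],[0,0,-30,0,1],[0,0,-35,0,1],[0,0,-40,0,1],[0,0,-40,0,1],[0,0,-40,0,1]])

```text
t: 18.45
tcp_pos: [0.4565, -0.1107, 0.623]
ee_rot: [-3.14, 0.005, 0.042]
contact_force: [-0.6, -0.4, -1.0]
gripper_width: -0.0002
```

Run:
```python
from h import *
o=manip.get_obs(); print(o['t'],o['tcp_pos'],o['ee_rot'],o['joints'])
```

```text
18.45 [ 0.45646767 -0.11068075  0.62301215] [-3.1397097  0.0045041  0.0424659] [ 2.13870866e-01  3.90820713e-02 -6.90515502e-02  1.25716691e+00
  1.75264672e-03  1.85021229e+00  1.87806449e-01]
```

play_rows(rows=[[3,0,-3,0,1],[6,0,-6,0,1],[9,0,-9,0,1],[12,0,-12,0,1],[15,0,-14,0,1],[15,0,-14,0,1]])

```text
t: 19.05
tcp_pos: [0.5827, -0.1002, 0.6832]
ee_rot: [3.132, -0.046, 0.044]
contact_force: [-0.5, -0.1, -1.0]
gripper_width: 0.0
```

Run:
```python
from h import *
o=manip.get_obs(); print(o['t'],o['tcp_pos'],o['ee_rot'],o['joints'])
```

```text
19.05 [ 0.58267667 -0.10020473  0.68324131] [ 3.13159511 -0.0461986   0.04428135] [-0.07355129  0.28939179  0.28828266  0.82965815 -0.09042074  1.98495514
  0.2070565 ]
```

play_rows(rows=[[5,0,-5,0,1],[10,0,-10,0,1],[15,0,-15,0,1],[20,0,-20,0,1],[20,0,-20,0,1],[20,0,-20,0,1]])

```text
t: 19.65
tcp_pos: [0.5771, -0.0652, 0.8224]
ee_rot: [3.098, -0.364, 0.055]
contact_force: [-0.3, -0.3, 0.8]
gripper_width: -0.0003
```

Run:
```python
from h import *
o=manip.get_obs(); print(o['t'],o['tcp_pos'],o['ee_rot'],o['joints'])
```

```text
19.65 [ 0.57705866 -0.0652463   0.8223892 ] [ 3.09755852 -0.36387577  0.05506042] [ 0.25130312  0.27157607 -0.43903766  0.53829447  0.21096852  1.98575803
  0.01559823]
```

play_rows(rows=[[4,0,-4,0,1],[8,0,-8,0,1],[12,0,-11,0,1],[12,0,-11,0,1],[12,0,-11,0,1]])

```text
t: 20.15
tcp_pos: [0.6053, -0.0578, 0.8403]
ee_rot: [3.089, -0.413, 0.056]
contact_force: [0.1, 0.6, -0.2]
gripper_width: -0.0
```

Run:
```python
from h import *
o=manip.get_obs(); print(o['t'],o['tcp_pos'],o['ee_rot'],o['joints'])
```

```text
20.15 [ 0.60534473 -0.05783798  0.84031296] [ 3.08900482 -0.41290075  0.05559762] [-0.12320286  0.32018283  0.35106739  0.43146069 -0.16874026  1.98577911
  0.13190069]
```

play_rows(rows=[[5,0,-3,0,1],[10,0,-6,0,1],[15,0,-9,0,1],[20,0,-12,0,1],[25,0,-15,0,1],[25,0,-15,0,1],[25,0,-15,0,1]])

```text
t: 20.85
tcp_pos: [0.6551, -0.0406, 0.8407]
ee_rot: [3.083, -0.46, 0.058]
contact_force: [0.7, -0.5, 0.2]
gripper_width: 0.0
```

Run:
```python
from h import *
o=manip.get_obs(); print(o['t'],o['tcp_pos'],o['ee_rot'],o['joints'])
```

```text
20.85 [ 0.65513961 -0.04057489  0.84073619] [ 3.08274315 -0.46047849  0.05843117] [-0.11738279  0.42500894  0.40542774  0.28122491 -0.24881059  1.98587191
  0.10524235]
```

play_rows(rows=[[2,0,-4.5,0,1],[4,0,-9,0,1],[6,0,-13.5,0,1],[8,0,-18,0,1],[8,0,-18,0,1],[8,0,-18,0,1]])

```text
t: 21.45
tcp_pos: [0.6022, -0.0302, 0.881]
ee_rot: [3.077, -0.51, 0.062]
contact_force: [-0.4, 0.7, 0.0]
gripper_width: 0.0
```

Run:
```python
from h import *
o=manip.get_obs(); print(o['t'],o['tcp_pos'],o['ee_rot'],o['joints'])
```

```text
21.45 [ 0.60219827 -0.0302066   0.88103213] [ 3.0765196  -0.51048787  0.0620823 ] [-0.18395542  0.33073803  0.43106812  0.3267053  -0.21336836  1.9857881
  0.09695888]
```

```bash
cat >> h.py <<'E'
def sh(*W,cur=None):
    o=manip.get_obs(); R=Ro.from_euler('xyz',o['ee_rot']).as_matrix()
    for w in W: print(np.round(w,3),'->',np.round((np.array(w)-o['tcp_pos'])@R*100,1))
E
python3 -c "
from h import *
sh((.45,-.13,.45),(.47,-.13,.25))"
```

```text
[ 0.45 -0.13  0.45] -> [-34.9   7.1  30.4]
[ 0.47 -0.13  0.25] -> [-42.9   6.   48.8]
```

play_rows(rows=[[-3.5,0.7,3,0,1],[-7,1.4,6,0,1],[-10.5,2.1,9,0,1],[-14,2.8,12,0,1],[-17.5,3.5,15,0,1],[-21,4.2,18,0,1],[-24.5,5,21,0,1],[-28,5.7,24,0,1],[-31.5,6.4,27,0,1],[-34.9,7.1,30.4,0,1]])

```text
t: 22.45
tcp_pos: [0.451, -0.1283, 0.4576]
ee_rot: [3.077, -0.511, 0.063]
contact_force: [0.3, 0.6, 0.0]
gripper_width: 0.0003
```

```bash
python3 -c "
from h import *
o=manip.get_obs(); print(o['t'],o['tcp_pos'],o['ee_rot'],o['joints'])
sh((.47,-.13,.25),(.52,-.1,.16),(.56,-.085,.125))"
```

```text
22.45 [ 0.45100407 -0.12829542  0.45755158] [ 3.07719325 -0.5105334   0.06288661] [-0.32896603 -0.32055414  0.40648722  1.96917347  0.1389649   0.95513851
  0.08728619]
[ 0.47 -0.13  0.25] -> [-8.5 -0.9 19. ]
[ 0.52 -0.1   0.16] -> [-8.4 -4.3 29.2]
[ 0.56  -0.085  0.125] -> [-6.5 -5.8 34.2]
```

```bash
python3 -c "
from h import *
sh((.50,-.11,.35),(.53,-.1,.24),(.56,-.09,.15))"
```

```text
[ 0.5  -0.11  0.35] -> [-0.9 -2.3 11.7]
[ 0.53 -0.1   0.24] -> [-3.6 -3.8 22.7]
[ 0.56 -0.09  0.15] -> [-5.3 -5.2 32. ]
```

play_rows(rows=[[-0.3,-0.8,4,0,1],[-0.6,-1.6,8,0,1],[-0.9,-2.3,11.7,0,1],[-1.8,-2.8,15.5,0,1],[-2.7,-3.3,19,0,1],[-3.6,-3.8,22.7,0,1],[-4.4,-4.4,26.5,0,1],[-5,-5,30,0,1],[-5.3,-5.2,32,0,1],[-5.3,-5.2,32,0,1]])

```text
t: 23.45
tcp_pos: [0.5589, -0.0908, 0.1475]
ee_rot: [3.077, -0.506, 0.062]
contact_force: [0.4, 0.7, 0.7]
gripper_width: -0.0002
```

Run:
```python
from h import *
S=manip.read_camera('side')
cv2.imwrite('pics/lev.png',cv2.resize(S[120:320,260:460],(600,600),interpolation=cv2.INTER_CUBIC))
o=manip.get_obs(); print(o['t'],o['tcp_pos'],o['ee_rot'],o['joints'])
p=np.array([.668,-.058]);z=.112
W=[(.612,-.085,z)]
a=.024
for th,s,d in[(10,.045,.024),(25,.045,.02),(40,.045,.02),(55,.045,.02),(70,.045,.02),(80,.045,.02),(88,.045,.02)]:
    t=np.radians(th)-a; q=p+s*np.array([-np.cos(t),np.sin(t)])-d*np.array([np.sin(t),np.cos(t)]); W.append((*q,z))
sh(*W)
```

```text
23.5 [ 0.55920274 -0.09037407  0.14704557] [ 3.07571001 -0.50586168  0.06274851] [-0.39878815  0.27604808  0.5751323   2.261852   -0.9279913   0.21529298
  1.03712303]
[ 0.612 -0.085  0.112] -> [ 2.9 -0.6  5.6]
[ 0.62  -0.075  0.112] -> [ 3.7 -1.6  6. ]
[ 0.619 -0.058  0.112] -> [ 3.7 -3.2  5.8]
[ 0.62  -0.046  0.112] -> [ 3.9 -4.5  5.9]
[ 0.625 -0.034  0.112] -> [ 4.4 -5.7  6.1]
[ 0.633 -0.023  0.112] -> [ 5.1 -6.7  6.4]
[ 0.64  -0.018  0.112] -> [ 5.7 -7.2  6.7]
[ 0.645 -0.014  0.112] -> [ 6.2 -7.5  7. ]
```

View pics/lev.png

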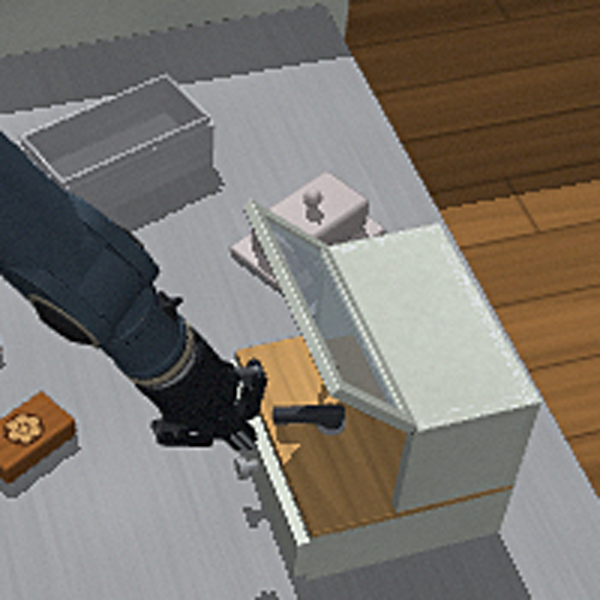

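play_rows(rows=[[0.5,0.4,1.5,0,1],[1,0.4,3,0,1],[2,0,4.3,0,1],[2.9,-0.6,5.4,0,1],[2.9,-0.6,5.6,0,1],[2.9,-0.6,5.6,0,1]])

```text
t: 24.1
tcp_pos: [0.6135, -0.0847, 0.1166]
ee_rot: [3.078, -0.497, 0.063]
contact_force: [-0.1, -0.8, 0.4]
gripper_width: -0.0001
```

```bash
cat > arc.py <<'E'
from h import *
manip.read_camera('side')
o=manip.get_obs(); print(o['t'],o['tcp_pos'],o['ee_rot'],o['joints'],o['contact_force'])
p=np.array([.668,-.058]);z=.111
a=.024; W=[]
for th,s,d in[(10,.045,.024),(25,.045,.02),(40,.045,.02),(55,.045,.02),(70,.045,.02),(80,.045,.02),(90,.045,.02)]:
    t=np.radians(th)-a; q=p+s*np.array([-np.cos(t),np.sin(t)])-d*np.array([np.sin(t),np.cos(t)]); W.append((*q,z))
sh(*W)
E
python3 arc.py
```

```text
24.15 [ 0.613088   -0.08509799  0.11674303] [ 3.07764786 -0.49676202  0.06237265] [-0.30998706  0.40212775  0.46899951  2.16193621 -1.04094889  0.211607
  1.11045679] [-0.0945701  -0.10433363 -0.28578385]
[ 0.62  -0.075  0.111] -> [ 0.4 -1.   0.8]
[ 0.619 -0.058  0.111] -> [ 0.4 -2.7  0.7]
[ 0.62  -0.046  0.111] -> [ 0.6 -4.   0.7]
[ 0.625 -0.034  0.111] -> [ 1.1 -5.1  0.9]
[ 0.633 -0.023  0.111] -> [ 1.8 -6.1  1.2]
[ 0.64  -0.018  0.111] -> [ 2.4 -6.7  1.5]
[ 0.647 -0.013  0.111] -> [ 3.1 -7.1  1.9]
```

play_rows(rows=[[0.4,-1,0.8,0,1],[0.4,-1.8,0.8,0,1],[0.4,-2.7,0.7,0,1],[0.5,-3.4,0.7,0,1],[0.6,-4,0.7,0,1],[0.6,-4,0.7,0,1]])

```text
t: 24.75
tcp_pos: [0.6213, -0.0436, 0.1132]
ee_rot: [3.079, -0.493, 0.064]
contact_force: [0.3, -0.6, 0.2]
gripper_width: -0.0003
```

```bash
python3 arc.py
```

```text
24.8 [ 0.62123855 -0.0439048   0.11316443] [ 3.07901443 -0.49253279  0.06351328] [-0.45382341  0.4273038   0.54670322  2.15691585 -1.0416403   0.21232192
  1.02892003] [ 0.08197147  0.19029021 -0.12294163]
[ 0.62  -0.075  0.111] -> [-0.4  3.1  0.2]
[ 0.619 -0.058  0.111] -> [-0.4  1.4  0.1]
[ 0.62  -0.046  0.111] -> [-0.2  0.1  0.2]
[ 0.625 -0.034  0.111] -> [ 0.3 -1.   0.3]
[ 0.633 -0.023  0.111] -> [ 1.  -2.   0.7]
[ 0.64  -0.018  0.111] -> [ 1.7 -2.6  1. ]
[ 0.647 -0.013  0.111] -> [ 2.3 -3.   1.3]
```

play_rows(rows=[[0,-0.5,0.2,0,1],[0.3,-1,0.3,0,1],[0.6,-1.5,0.5,0,1],[1,-2,0.7,0,1],[1,-2,0.7,0,1]])

```text
t: 25.3
tcp_pos: [0.6333, -0.022, 0.1104]
ee_rot: [3.079, -0.492, 0.066]
contact_force: [0.4, -0.3, -0.3]
gripper_width: -0.0
```

```bash
python3 arc.py
python3 - <<'E'
from h import *
S=manip.read_camera('side')
cv2.imwrite('pics/lev2.png',cv2.resize(S[200:300,310:410],(600,600),interpolation=cv2.INTER_CUBIC))
E
```

```text
25.35 [ 0.63304922 -0.02228968  0.11042619] [ 3.07951167 -0.49220053  0.06532341] [-0.51540826  0.45372171  0.57690465  2.13574083 -1.03421459  0.21867806
  0.97743778] [0.03678226 0.83530208 0.44421446]
[ 0.62  -0.075  0.111] -> [-1.4  5.2 -0.5]
[ 0.619 -0.058  0.111] -> [-1.4  3.5 -0.6]
[ 0.62  -0.046  0.111] -> [-1.2  2.3 -0.6]
[ 0.625 -0.034  0.111] -> [-0.7  1.1 -0.4]
[ 0.633 -0.023  0.111] -> [ 0.   0.1 -0.1]
[ 0.64  -0.018  0.111] -> [ 0.6 -0.4  0.2]
[ 0.647 -0.013  0.111] -> [ 1.3 -0.8  0.6]
```

View pics/lev2.png

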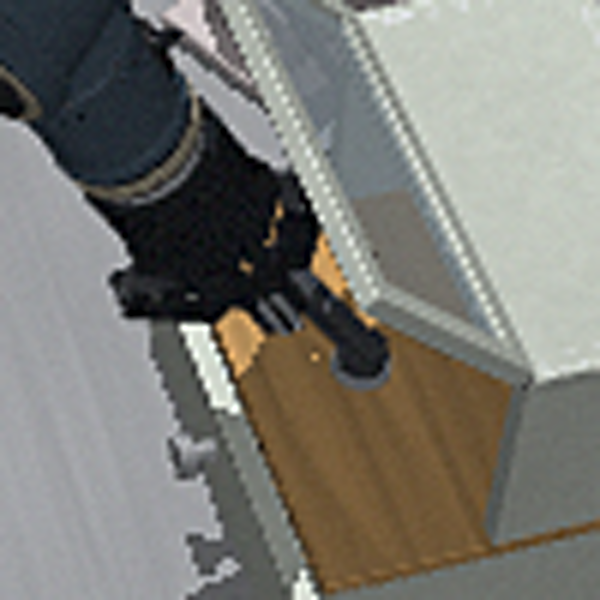

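play_rows(rows=[[0.3,-0.2,0.1,0,1],[0.6,-0.4,0.2,0,1],[1,-0.6,0.4,0,1],[1.3,-0.8,0.6,0,1],[1.5,-0.8,0.7,0,1],[1.5,-0.8,0.7,0,1]])

```text
t: 26.0
tcp_pos: [0.6487, -0.0134, 0.1106]
ee_rot: [3.081, -0.491, 0.065]
contact_force: [-4.0, 0.3, 2.3]
gripper_width: -0.0001
```

```bash
python3 arc.py
```

```text
26.05 [ 0.6486718  -0.01337186  0.11064   ] [ 3.08064598 -0.49100762  0.06525572] [-0.54743925  0.48152406  0.60697063  2.10137974 -1.01933393  0.24360867
  0.93892157] [-3.81295504 -0.35506273  0.8132492 ]
[ 0.62  -0.075  0.111] -> [-2.9  6.  -1.2]
[ 0.619 -0.058  0.111] -> [-2.9  4.4 -1.3]
[ 0.62  -0.046  0.111] -> [-2.7  3.1 -1.3]
[ 0.625 -0.034  0.111] -> [-2.2  1.9 -1.1]
[ 0.633 -0.023  0.111] -> [-1.4  0.9 -0.7]
[ 0.64  -0.018  0.111] -> [-0.8  0.4 -0.5]
[ 0.647 -0.013  0.111] -> [-0.1  0.  -0.1]
```

play_rows(rows=[[0.2,0,0.1,0,1],[0.4,0,0.2,0,1],[0.4,0,0.2,0,1]])

```text
t: 26.35
tcp_pos: [0.6493, -0.0131, 0.1091]
ee_rot: [3.085, -0.484, 0.064]
contact_force: [-17.7, 0.1, 10.9]
gripper_width: -0.0002
```

play_rows(rows=[[-0.5,0,-0.4,0,1],[-2,0,-1.1,0,1],[-4,0,-2.5,0,1],[-6,0,-5,0,1],[-8,0,-9,0,1],[-10,0,-13,0,1],[-12,0,-17,0,1],[-12,0,-21,0,1],[-12,0,-21,0,1]])

```text
t: 27.25
tcp_pos: [0.4805, 0.0039, 0.1853]
ee_rot: [3.125, -0.433, 0.073]
contact_force: [-1.1, 0.2, -0.1]
gripper_width: -0.0001
```

Run:
```python
from h import *
T=manip.read_camera('top'); S=manip.read_camera('side')
c=np.zeros((600,800,3),np.uint8)
c[:,:400]=cv2.resize(T[150:300,300:400],(400,600),interpolation=cv2.INTER_CUBIC)
c[:,400:]=cv2.resize(S[200:320,320:400],(400,600),interpolation=cv2.INTER_CUBIC)
cv2.imwrite('pics/locked.png',c); o=manip.get_obs(); print(o['t'],o['tcp_pos'],o['contact_force'])
for n in('top','side'):
    for th,z in(('drawer_front',.043),('catch_tip',.107),('catch_pivot',.107)): print(n,th,[(onz(n,d['at'],z),round(d['score'],2)) for d in manip.landmark_of(n,th)[:1]])
```

```text
27.35 [0.48040319 0.00440037 0.18561159] [-0.21266499  0.26674441 -0.85459444]
top drawer_front []
top catch_tip [(array([ 0.66507317, -0.05119097,  0.107     ]), 0.75)]
top catch_pivot [(array([ 0.6588055 , -0.05835974,  0.107     ]), 0.93)]
side drawer_front [(array([ 0.5831965 , -0.06743153,  0.043     ]), 0.62)]
side catch_tip [(array([0.67079958, 0.00731298, 0.107     ]), 0.52)]
side catch_pivot [(array([ 0.66230686, -0.05339045,  0.107     ]), 0.58)]
```

View pics/locked.png

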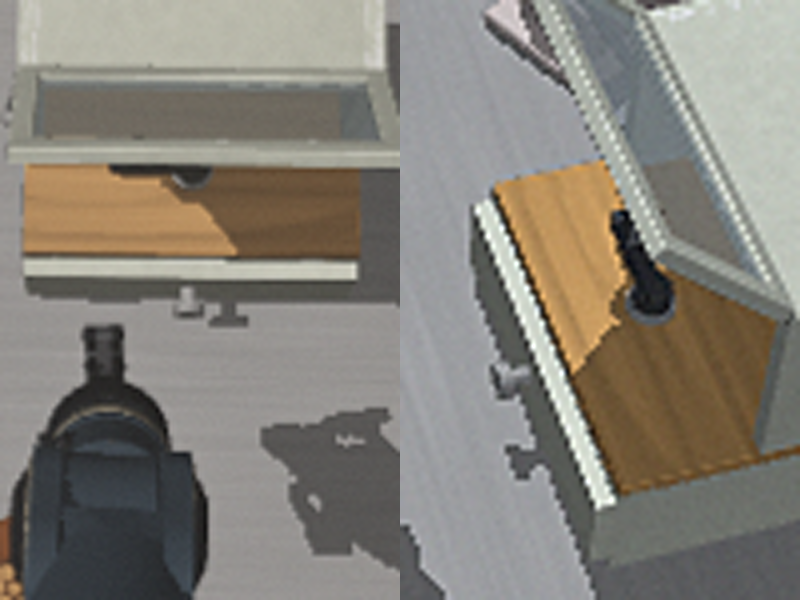

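```bash
python3 -c "
from workcell import manip
print(manip.hand_in())"
```

```text
the job is handed in; nothing more can be done
None
```

The job is done and handed in at 27 s of the 67 s limit. The mould is in the drawer, the drawer is shut and the lever is turned to locked.

- **Mould:** I took the smallest of the three, at top pixel (244,248), about 105×47 mm in the image. I set it down in the empty bay; the force rose to about 9 N on the floor before I released it. The side picture showed it flat with the rosette up.
- **Drawer:** I pushed it until it stopped, with about 16 N of reaction. Both cameras put the front panel at x ≈ 0.585–0.587 m, against 0.591 m expected when shut, and the picture shows it flush with the ledge.
- **Lever:** A vertical tool would have hit the flap, so I tilted the tool about 29° by driving it high, out of reach. I then turned the lever clockwise to its stop: the reaction rose to about 18 N with almost no further movement. The last pictures show it parallel to the front and the hand clear of everything.

Some checks disagreed or were borderline:
- **Lever tip:** The last top-camera reading of the tip was wrong, because the flap hides it. The side reading fits the locked position within noise.
- **Joint 5:** It briefly read −1.0416 rad, just past its listed limit of −1.04. This may be rounding of the limit, but I could not confirm that.
- **Joint 7:** It came within 0.005 rad of its limit once.
- **Lever at the start:** It already stood about 10–15° off its zero in the first pictures, before I touched anything.

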